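Snug down the lid of a locking pot with its tab-locked knob

TASK

Tighten the lid of the steel locking pot: pinch both release tabs on its black lid knob, turn the knob clockwise until you feel the seal press back firmly (snug is about 0.3 N m of push-back from the seal, anything from 0.12 to 0.5 will do, never as much as 0.65), then let go so that both tabs spring out and the lock holds the lid at that tightness. Leave the other things on the worktop where they are.

Things in the scene. Friction and masses are not known exactly. Their poses are not given: they have to be found in the camera images.
- pot: Steel pot, heavy and fixed: cannot slide or turn. 196 mm across, lid top 112 mm above the worktop, black loop handles at its sides (along its y, out to 134 mm from the centre, 81 mm high), a dark bar across the lid along its x with hooks over the rim (out to 114 mm). Origin: centre of its underside, on the knob's vertical axis; z up.
- collar (a point): Centre of the top of the fixed dark collar round the knob's foot (on the knob's axis, 125 mm above the worktop). Collar 100 mm across with steel teeth inside. Its notches lie at dial = 0 and every 0.157 rad (9 degrees) on, the same for both tabs. The lock holds at every notch, so the turn may be split over several grasps.
- dial_top (a point): Centre of the top of the knob's round cap (37 mm across), on the knob's axis, 168 mm above the worktop; turns with the knob: y points from the right tab to the left tab, x along the steel ridge on the cap. Black plastic knob: hub 31 mm across, foot 76 mm across (top 126 mm above the worktop); the two tabs stand on opposite sides of the hub.
- dial (a joint): Turn of the knob, rad: 0 at the start (locked), growing clockwise seen from above, up to 1.6. Own friction about 0.03 N m. While a tab is out its pawl stands between two collar teeth: locked, with 0.02 rad of play either way. The seal pushes back anticlockwise: let go between notches, the knob falls back to the notch below; there it rests 0.02 to 0.04 rad below the notch's angle.
- tab_left (a joint): How far the left release tab is pressed in towards the hub, m: 0 out, 0.005 fully in; clear of the teeth from 0.004 on. Spring: 3 N at 0, 9 N at 0.005, so a grip of 20 N presses both tabs home. If it stays in by more than 0.0015 when released, its pawl stands on a tooth and is not locked: move the knob a little.
- tab_right (a joint): The same for the right tab.
- tab_left_face (a point): Middle of the outer face of the left tab: an upright grey plastic paddle, 28 mm wide, 34 mm tall (from 129 to 163 mm above the worktop), 6 mm thick. The outer faces of the two tabs stand 56 mm apart when out and 46 mm apart when fully in. Moves with the tab.
- tab_right_face (a point): The same for the right tab, on the opposite side.
- dial_dog: Steel dog hidden under the knob, fixed to it (origin on the axis at lid height). Only the seal touches it, 30 mm from the axis: its contact force x 0.03 m is the seal's torque. The seal is hidden too; it begins to press back at a dial angle that differs each time, 0.25 to 1.05 rad, and from there its torque grows by 1.5 N m per rad (0.24 N m per notch).
- spice_4: Bystander, not to be disturbed: small glass spice jar with a timber lid, 42 mm across, 70 mm tall. Origin: centre of its underside.
- tin: Bystander, not to be disturbed: short food tin, 76 mm across, 58 mm tall. Origin: centre of its underside.
- mug: Bystander, not to be disturbed: light mug with a handle, 83 mm across, 94 mm tall. Origin: centre of its underside.
- spoon: Bystander, not to be disturbed: steel table spoon, 191 mm long. Origin: centre of its underside.
- timer: Bystander, not to be disturbed: round wind-up kitchen timer, 67 mm across, 48 mm tall. Origin: centre of its underside.
- tumbler: Bystander, not to be disturbed: clear drinking glass, 80 mm across, 91 mm tall. Origin: centre of its underside.
- box_4: Bystander, not to be disturbed: upright carton, 49 x 89 x 138 mm. Origin: centre of its underside.

How it is judged (in metres and radians):
On the way, in this order (a step that is already met when the one before it is completed fails the run):
1. both release tabs are pinched in (value of joint each of tab_left, tab_right above 0.0035 m), for 0.2 s.
2. the knob is turned on until the seal presses back with at least 0.12 N m (contact force between dial_dog and anything else above 4 N), for 0.2 s.
At the end, for the whole second after the job is handed in: Both tabs are out (pressed in by less than 1.5 mm), so the knob is locked, at rest, with the seal pressing back on it with 0.12 to 0.50 N m (4 to 16.7 N at the dog) (value of joint each of tab_left, tab_right below 0.0015 m and contact force between dial_dog and anything else between 4 and 16.7 N and velocity of joint dial between -0.05 and 0.05 rad/s); the robot touches nothing.
It fails at once if the lid is overtightened: the seal is pressed with 0.65 N m or more (21.7 N at the dog) (contact force between dial_dog and anything else above 21.7 N).
It fails at once if a bystander is moved by more than 3 cm (distance of any of spice_4, tin, mug, spoon, timer, tumbler, box_4 from where it was at the start of the episode above 0.03 m).
It also fails if it takes over 48 s, if anything falls off the work surface, if the arm or the gripper's body presses on something with over 40 N, if the wrist force passes 120 N, or if a joint passes its speed limit or range.

ROBOT

A 6-joint arm with a two-finger parallel gripper is mounted at the origin on a cart in front of the work surface, level with it; the furniture and walls round the work are solid. World frame = base frame: x ahead of the robot, y to its left, z up, the work surface at z = 0. Lengths are in mm, angles in rad, forces in N, time in s.
With the tool pointing down it reaches from about 275 to 1000 mm from the base axis. Payload 8.4 kg.
Tool frame: the origin (TCP) lies at the very end of the fingers, on their centre line; the grasp point (between the pads) lies 19 mm behind it; z points along the fingers, y is the direction in which the jaws open and shut (so a half turn about z gives the same grasp; the last joint's range is limited). The gripper opens to 85 mm and grips with 20 to 120 N. Pads are 22 mm wide; open, the fingers measure 114 mm over their backs; the gripper's body (76 mm by 85 mm) begins 54 mm behind the grasp point. The pads swing forward as they close: fully open they stand 13 mm farther back than shut.
Start: joints at [1.211, 0.353, 1.633, -0, 1.155, -0.002], TCP at [218.883, 585.421, 231.281] pointing down, gripper open.
Joint ranges: [-2.63, 2.63], [-0.92, 2.1], [0.06, 2.66], [-1.3, 4.44], [0, 2.69], [-3.02, 3.02]. Speed limits (rad/s): [2.22, 2.22, 2.79, 3.14, 3.14, 3.14].

INTERFACE

Orientations are given as [roll, pitch, yaw] about the fixed x, y, z axes, in that order (R = Rz(yaw) Ry(pitch) Rx(roll)).
In Python, from rig import r gives the robot as it stands.
- The arm moves only by the tool move_arm, never from a script. Its argument "increments" is a list of rows, each an object of numbers: "tx", "ty", "tz": the shift along the tool's x, y, z in cm; "rx", "ry", "rz": the turn, a rotation vector about the tool's x, y, z in degrees; "gripper": the gripper's target within -1 to 1 (fully open at 1, half-way at 0, shut at -1). A call has 1 to 12 rows; each row shifts and turns the commanded pose from where the row before left it, along the tool's axes as they then stand; what a row does not reach is not made up. A row lasts 1/10 s, in which the tool goes at most 50 mm and 8.59 degrees, less where a joint would pass 70% of its speed; a pose out of reach is approached as far as the arm can. A call is refused whole if a number of a shift passes 5 or a number of a turn 8.59, either way. A call with a gripper value outside its range is refused whole. The fingers move at their own pace and stop on an object; "squeeze" is the grip in N (left out, the last holds). Time passes only in rows, so rows that do not move let the fingers close. It gives the time, the measured TCP pose, the force and the opening at its end, in the units of the state.
- r.sense(): the state, without advancing time (a new reading comes with each control period).
- r.grab_frame(name): name is "side" or "top" or "wrist"; returns (picture, depth): 384x512x3 uint8, red, green, blue; 384x512 float32, mm along the optical axis (not along the pixel's ray), 0 where there is no reading.
- r.camera_model(name): a dict with "fx", "fy", "cx", "cy" (pixels), "k1" (the pictures are not rectified: a ray, as slopes to the right and down, at radius r is drawn at 1 + k1 r^2 times it, then the intrinsics apply), "R" (3x3) and "t" (3): a world point X has camera coordinates R X + t; the wrist camera has in their place "hand_eye" (4x4, takes a point from camera to tool coordinates, whose origin is the TCP and whose axes are the flange's). Camera axes: x right, y down, z forward; pixel columns grow to the right and rows downward; lengths in mm; the calibration is good to about 2 mm. A picture is of the moment at which its call begins: read the wrist's pose just before it. camera_model takes no time and is no camera call.
- r.sign_off(): hands the job in, once; it reports no verdict.
Trained networks look in the newest picture that a camera, given by its name, has taken for a name from the list of things; names that differ only in an ending like _2 or _b are one class to them, and where a whole thing is asked for, a point or a joint stands for the part that bears it (a point fixed in the world has none). Each returns a list of dicts, best first, with "confidence" (0 to 1); they miss things now and then, are a little off and sometimes report something else, mostly with a low value. They report only what shows in the picture. A call takes as long as a camera call.
- r.cut_out(query, camera): "mask" (384x512 bool, what is visible of it) and "bbox" ([left, top, right, bottom] in pixels, round what is visible of it).
- r.place_of(query, camera): "location" ([row, column] in pixels: a listed point, or the origin of a listed thing).
The state is a dict: "clock": time; "qpos": joint angles; "qvel": joint speeds; "joint_efforts": joint torques, N m; "eef_pos": TCP position; "tcp_rot": TCP orientation; "contact_force": force on the tool from outside, world axes, zero at the start; "wrist_torque": the same for the moment, N m; "opening": opening from 0.0 (shut) to 1.0 (fully open).
Only numpy, scipy, OpenCV 4.12 (cv2) and the standard library are available. Lean on these libraries where they do the work, as an engineer would, in place of code of your own. Each camera call takes 0.05 s, during which the arm holds its last target. There are 200 camera calls.

## Working session

There is one attempt and no reset: what is moved stays moved. The work goes in short steps, Python scripts to look and compute and a tool call to move; the robot and the scene stay as the last step left them, time stands still between calls to the robot, and variables do not carry over. Pictures are saved under pics/ and viewed, about 8 in all and at most 12, crops included, and the job is handed in when it is done.

Besides the shell and the picture viewer there is one more tool, called after "Request:" by a JSON object that holds its "fn" and its "kwargs", one argument or row to a line. move_arm: Moves the arm, as the interface text tells. Its arguments: {"type":"object","properties":{"increments":{"type":"array","items":{"type":"object","properties":{"tx":{"type":"number"},"ty":{"type":"number"},"tz":{"type":"number"},"rx":{"type":"number"},"ry":{"type":"number"},"rz":{"type":"number"},"gripper":{"type":"number"}}}},"squeeze":{"type":"number"}},"required":["increments"]}

```bash
mkdir -p pics; cat > h.py <<'E'
import numpy as np, cv2
from rig import r
from scipy.spatial.transform import Rotation as Ro
def ray(m,u,v):
    x=(u-m['cx'])/m['fx'];y=(v-m['cy'])/m['fy']
    a,b=x,y
    for _ in range(20):
        s=1+m['k1']*(a*a+b*b);a,b=x/s,y/s
    return np.array([a,b,1.])
def camT(n):
    m=r.camera_model(n)
    if n=='wrist':
        s=r.sense();H=np.array(m['hand_eye']);Rt=Ro.from_euler('xyz',s['tcp_rot']).as_matrix()
        return m,Rt@H[:3,:3],Rt@H[:3,3]+np.array(s['eef_pos'])
    R=np.array(m['R']);t=np.array(m['t']);return m,R.T,-R.T@t
def at_z(c,rc,z):
    m,R,o=c;d=R@ray(m,rc[1],rc[0]);return o+d*(z-o[2])/d[2]
def save(n,f,im): cv2.imwrite(f'pics/{f}.png',im[:,:,::-1])
E
python3 - <<'E'
from h import *
for n in ('top','side'):
    c=camT(n);im,d=r.grab_frame(n);save(n,n+'1',im)
    print(n,c[2])
    for q,z in (('dial_top',168),('collar',125),('pot',0),('tab_left_face',146),('tab_right_face',146),('spice_4',0),('tin',0),('mug',0),('timer',0),('tumbler',0),('box_4',0),('spoon',0)):
        for p in r.place_of(q,n)[:2]:
            print(q,round(p['confidence'],2),np.round(p['location'],1),at_z(c,p['location'],z).round(1))
s=r.sense();print(s)
E
```

```text
top [ 215.88057849   33.95647211 1694.99036171]
dial_top 0.59 [184.2 274.1] [565.3 -16.2 168. ]
collar 0.8 [183.5 275.2] [577.8 -21.5 125. ]
pot 0.67 [194.4 275.8] [564.1 -29.    0. ]
tab_left_face 0.4 [185.9 264.2] [563.4  17.5 146. ]
tab_right_face 0.56 [186.1 283.9] [564.5 -51.3 146. ]
spice_4 0.48 [238.2 363.8] [ 405.1 -362.1    0. ]
spice_4 0.45 [158.2 247.7] [704.2  82.3   0. ]
tin 0.65 [147.4 281.1] [751.4 -46.3   0. ]
tin 0.37 [184.8 274.8] [601.5 -24.5   0. ]
mug 0.75 [228.2 184.5] [425.9 310.9   0. ]
timer 0.72 [278.7 186.9] [239.9 291.6   0. ]
timer 0.46 [182.3 274.2] [611.2 -22.    0. ]
tumbler 0.95 [251.  393.6] [ 359.8 -473.1    0. ]
tumbler 0.47 [183.6 274.7] [606.2 -24.    0. ]
box_4 0.87 [240.4 126.1] [374.5 525.8   0. ]
spoon 0.66 [237.5 363.1] [ 407.6 -359.6    0. ]
side [ 146.52148974  759.5918238  1665.08964148]
dial_top 0.56 [178.7 238.6] [570.6   5.6 168. ]
collar 0.95 [180.9 243.7] [558.1 -15.5 125. ]
pot 0.63 [196.2 238.5] [578.1   4.1   0. ]
tab_left_face 0.51 [181.5 241.8] [558.5   1.1 146. ]
spice_4 0.44 [204.1 203.3] [704.6 107.5   0. ]
tin 0.68 [320.7 22
[... 334 characters left out ...]
    0. ]
{'clock': 1.3, 'qpos': array([ 1.21061900e+00,  3.53037404e-01,  1.63343052e+00,  9.09113485e-06,
        1.15521044e+00, -2.39996572e-03]), 'qvel': array([-5.32652980e-04, -2.30618533e-03,  3.89403091e-05, -2.31980151e-04,
        5.70010307e-04, -1.61139442e-03]), 'joint_efforts': array([-1.57075861e-03, -6.05169797e+01, -3.42443776e+01, -1.93662127e-04,
        1.07121105e-03, -9.79640134e-06]), 'eef_pos': array([218.86037741, 585.40403511, 231.2445102 ]), 'tcp_rot': array([-3.14150696e+00, -8.52266854e-06,  2.78381162e+00]), 'contact_force': array([0.22882866, 0.92141931, 0.07298082]), 'wrist_torque': array([-0.01610158,  0.01423173,  0.01743855]), 'opening': 0.9999789004852884}
```

```bash
python3 - <<'E'
import cv2,numpy as np
a=cv2.imread('pics/top1.png')[130:240,215:335];b=cv2.imread('pics/side1.png')[120:240,180:300]
cv2.imwrite('pics/c1.png',np.hstack([cv2.resize(x,(400,400),interpolation=2) for x in(a,b)]))
E
```

```text
(no output)
```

View pics/c1.png

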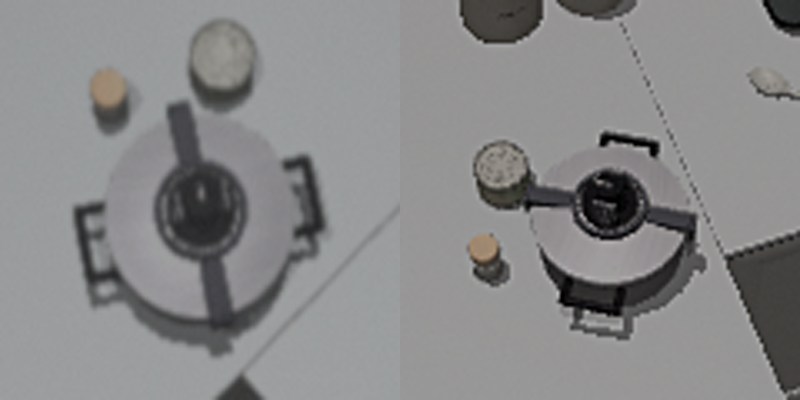

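View pics/top1.png

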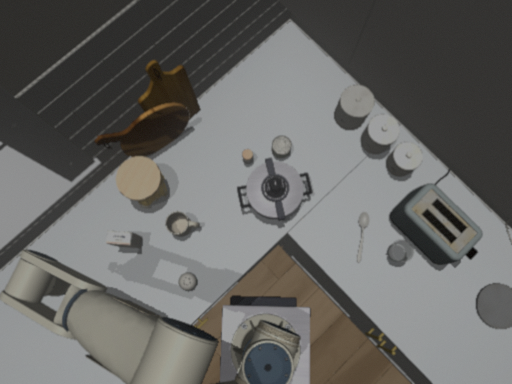

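Request:
{"fn": "move_arm", "kwargs": {
  "increments": [
    {"tx":-3.5,"ty":-2.9,"tz":-1},
    {"tx":-3.5,"ty":-2.9,"tz":-1},
    {"tx":-3.5,"ty":-2.9,"tz":-1},
    {"tx":-3.5,"ty":-2.9,"tz":-1},
    {"tx":-3.5,"ty":-2.9,"tz":-1},
    {"tx":-3.5,"ty":-2.9,"tz":-1},
    {"tx":-3.5,"ty":-2.9,"tz":-1},
    {"tx":-3.5,"ty":-2.9,"tz":-1},
    {"tx":-3.5,"ty":-2.9,"tz":-1},
    {"tx":-3.5,"ty":-2.9,"tz":-1},
    {"tx":-3.5,"ty":-2.9,"tz":-1}
  ]
}}

```text
invalid input
```

```bash
python3 - <<'E'
from h import *
s=r.sense();print(s['clock'],s['eef_pos'],s['tcp_rot'],s['qpos'])
Rt=Ro.from_euler('xyz',s['tcp_rot']).as_matrix();m=r.camera_model('wrist');print(np.round(m['hand_eye'],2),m['fx'])
print(Rt.T@(np.array([566,-16,s['eef_pos'][2]])-s['eef_pos']))
E
```

```text
1.3 [218.86037741 585.40403511 231.2445102 ] [-3.14150696e+00 -8.52266854e-06  2.78381162e+00] [ 1.21061900e+00  3.53037404e-01  1.63343052e+00  9.09113485e-06
  1.15521044e+00 -2.39996572e-03]
[[ 0.0000e+00 -9.5000e-01 -3.2000e-01  8.2510e+01]
 [ 1.0000e+00  0.0000e+00 -0.0000e+00 -7.0000e-02]
 [ 0.0000e+00 -3.2000e-01  9.5000e-01 -1.4287e+02]
 [ 0.0000e+00  0.0000e+00  0.0000e+00  1.0000e+00]] 319.1933603285618
[-5.35767098e+02 -4.41753717e+02  3.32893388e-02]
```

Request:
{"fn": "move_arm", "kwargs": {
  "increments": [
    {"tx":-3.5,"ty":-2.9,"tz":-1,"rx":0,"ry":0,"rz":0,"gripper":1},
    {"tx":-3.5,"ty":-2.9,"tz":-1,"rx":0,"ry":0,"rz":0,"gripper":1},
    {"tx":-3.5,"ty":-2.9,"tz":-1,"rx":0,"ry":0,"rz":0,"gripper":1},
    {"tx":-3.5,"ty":-2.9,"tz":-1,"rx":0,"ry":0,"rz":0,"gripper":1},
    {"tx":-3.5,"ty":-2.9,"tz":-1,"rx":0,"ry":0,"rz":0,"gripper":1},
    {"tx":-3.5,"ty":-2.9,"tz":-1,"rx":0,"ry":0,"rz":0,"gripper":1},
    {"tx":-3.5,"ty":-2.9,"tz":-1,"rx":0,"ry":0,"rz":0,"gripper":1},
    {"tx":-3.5,"ty":-2.9,"tz":-1,"rx":0,"ry":0,"rz":0,"gripper":1},
    {"tx":-3.5,"ty":-2.9,"tz":-1,"rx":0,"ry":0,"rz":0,"gripper":1},
    {"tx":-3.5,"ty":-2.9,"tz":-1,"rx":0,"ry":0,"rz":0,"gripper":1}
  ],
  "squeeze": 30
}}

```text
clock: 2.3
eef_pos: [445.7, 189.5, 332.0]
tcp_rot: [3.141, 0.0, 2.784]
contact_force: [0.1, 0.7, 0.2]
opening: 1.0
```

```bash
python3 - <<'E'
from h import *
s=r.sense();print(s['clock'],s['eef_pos'],s['tcp_rot'],s['qpos'])
Rt=Ro.from_euler('xyz',s['tcp_rot']).as_matrix()
print(Rt.T@(np.array([566,-16,s['eef_pos'][2]])-s['eef_pos']))
E
```

```text
2.3 [445.73462558 189.51316709 331.98045179] [3.14105492e+00 4.88431391e-04 2.78387571e+00] [ 3.98878580e-01  4.01386377e-02  1.79791635e+00  5.78110959e-05
  1.30281336e+00 -8.14216224e-01]
[-1.84610075e+02 -1.50394622e+02  9.29638495e-03]
```

Request:
{"fn": "move_arm", "kwargs": {
  "increments": [
    {"tx":-3.7,"ty":-3.0,"tz":1,"rx":0,"ry":0,"rz":0,"gripper":1},
    {"tx":-3.7,"ty":-3.0,"tz":1,"rx":0,"ry":0,"rz":0,"gripper":1},
    {"tx":-3.7,"ty":-3.0,"tz":1,"rx":0,"ry":0,"rz":0,"gripper":1},
    {"tx":-3.7,"ty":-3.0,"tz":1,"rx":0,"ry":0,"rz":0,"gripper":1},
    {"tx":-3.7,"ty":-3.0,"tz":1,"rx":0,"ry":0,"rz":0,"gripper":1},
    {"tx":0,"ty":0,"tz":0,"rx":0,"ry":0,"rz":0,"gripper":1},
    {"tx":0,"ty":0,"tz":0,"rx":0,"ry":0,"rz":0,"gripper":1}
  ]
}}

```text
clock: 3.0
eef_pos: [565.8, -14.9, 280.7]
tcp_rot: [-3.141, -0.001, 2.781]
contact_force: [-0.5, 0.7, 0.3]
opening: 0.997
```

```bash
cat > look.py <<'E'
from h import *
import sys
s=r.sense();print(s['clock'],s['eef_pos'],s['tcp_rot'])
c=camT('wrist');im,d=r.grab_frame('wrist');save('wrist',sys.argv[1],im);np.save('d.npy',d)
for q,z in (('dial_top',168),('collar',125),('tab_left_face',146),('tab_right_face',146)):
    for p in r.place_of(q,'wrist')[:2]:
        print(q,round(p['confidence'],2),np.round(p['location'],1),at_z(c,p['location'],z).round(1))
for q in ('tab_left','dial_top'):
  for p in r.cut_out(q,'wrist')[:3]: print(q,round(p['confidence'],2),p['bbox'])
E
python3 look.py w1
```

```text
3.0 [565.82002133 -14.92660435 280.73880941] [-3.14146613e+00 -1.27639869e-03  2.78149418e+00]
dial_top 0.97 [192.6 254.1] [567.9 -19.2 168. ]
dial_top 0.7 [214.3 355.7] [617.6  56.4 168. ]
collar 0.68 [179.6 254.1] [568.7 -20.1 125. ]
tab_left_face 0.82 [166.5 280.2] [559.9   8.5 146. ]
tab_right_face 0.6 [199.2 228.2] [572.3 -46.8 146. ]
tab_left 0.85 [262.5, 150.4, 292.9, 186.3]
dial_top 0.74 [214.6, 139.6, 295.5, 214.1]
```

View pics/w1.png

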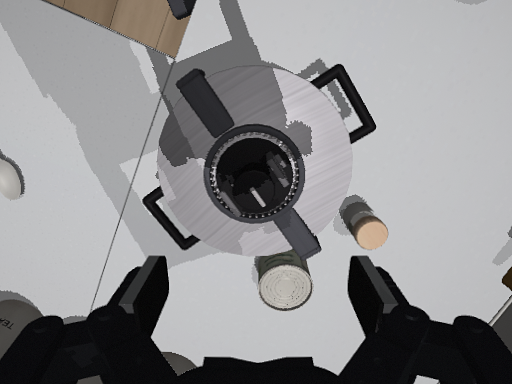

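```bash
python3 - <<'E'
from h import *
im=cv2.imread('pics/w1.png');d=np.load('d.npy')
c=camT('wrist')
g=cv2.cvtColor(im,6)
cr=g[130:225,205:305];cv2.imwrite('pics/c2.png',cv2.resize(im[130:225,205:305],(600,570),interpolation=2))
# points in cap height: centroid
v,u=np.mgrid[130:225,205:305]
P=np.array([c[1]@(ray(c[0],a,b)*d[b,a])+c[2] for a,b in zip(u.ravel(),v.ravel())]);G=cr.ravel()
k=(P[:,2]>160)&(P[:,2]<185)&(np.hypot(P[:,0]-567,P[:,1]+19)<24)
print(k.sum(),P[k].min(0),P[k].max(0),np.median(P[k],0),cv2.minEnclosingCircle(P[k][:,:2].astype(np.float32)))
kr=k&(G>110);q=P[kr][:,:2];print('ridge',len(q),q.mean(0));w,V=np.linalg.eigh(np.cov(q.T));print(w,np.degrees(np.arctan2(*V[::-1,1])))
for nm,dirr in (('L',1),('R',-1)):
    e=np.array([-.22,.975])*dirr
    t=(P[:,:2]-[567.5,-19.5])@e
    kk=(P[:,2]>150)&(P[:,2]<170)&(t>20)&(t<33);print(nm,kk.sum(),P[kk].mean(0) if kk.any() else'',t[kk].max() if kk.any() else '')
E
```

```text
1508 [547.7346308  -42.72423148 160.22032162] [583.69143275   4.66162904 173.09809267] [565.53195923 -18.04207448 169.09572399] ((567.1659545898438, -18.91370391845703), 23.951900482177734)
ridge 90 [572.62784393 -18.52923743]
[18.23472219 69.57233571] 75.15635651599202
L 286 [558.6320759    6.78848709 162.35861099] 30.53750872324141
R 265 [569.6517714  -41.77493912 161.96182399] 26.210952946583486
```

View pics/c2.png

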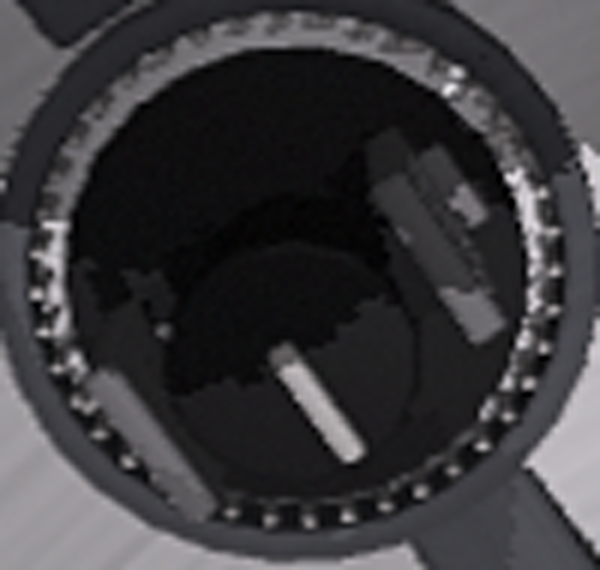

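```bash
python3 - <<'E'
from h import *
c=camT('wrist')
f=lambda x,y,z:at_z(c,(130+y/6-.4,205+x/6-.4),z)[:2]
a,b=f(285,352,170),f(355,455,170);e=b-a;print('ridge',a,b,np.degrees(np.arctan2(e[1],e[0])))
for z in(163,):
  L=[f(378,190,z),f(482,340,z)];R=[f(105,372,z),f(205,515,z)]
  print(L,R,np.mean(L+R,0))
  for Q in(L,R):
    e=Q[1]-Q[0];print(np.degrees(np.arctan2(e[1],e[0])),np.linalg.norm(e))
  e=np.mean(L,0)-np.mean(R,0);print(np.degrees(np.arctan2(e[1],e[0])),np.linalg.norm(e))
print('cap',f(290,357,168),'collar',f(297,290,125))
E
```

```text
ridge [563.54782637 -17.5516498 ] [581.41536054 -13.6706685 ] 12.254775138510873
[array([547.92396632,   2.11490895]), array([573.76641481,   8.6239525 ])] [array([559.39855775, -43.84829449]), array([585.16291734, -38.51244431])] [566.56296405 -17.90546934]
14.137260700116709 26.649573957306806
11.700656377757687 26.31109123720953
103.80211200474461 47.93386721993391
cap [565.07670645 -17.41386303] collar [567.62520867 -17.83068466]
```

Request:
{"fn": "move_arm", "kwargs": {
  "increments": [
    {"tx":-0.17,"ty":-0.26,"tz":2,"rx":0,"ry":0,"rz":0,"gripper":1},
    {"tx":0,"ty":0,"tz":2,"rx":0,"ry":0,"rz":-8.4,"gripper":1},
    {"tx":0,"ty":0,"tz":2,"rx":0,"ry":0,"rz":-8.4,"gripper":1},
    {"tx":0,"ty":0,"tz":1,"rx":0,"ry":0,"rz":-8.4,"gripper":1},
    {"tx":0,"ty":0,"tz":0,"rx":0,"ry":0,"rz":-8.4,"gripper":1},
    {"tx":0,"ty":0,"tz":0,"rx":0,"ry":0,"rz":0,"gripper":1},
    {"tx":0,"ty":0,"tz":0,"rx":0,"ry":0,"rz":0,"gripper":1}
  ],
  "squeeze": 25
}}

```text
clock: 4.05
eef_pos: [566.7, -16.7, 211.7]
tcp_rot: [-3.141, 0.001, -2.917]
contact_force: [-0.4, 0.1, 0.0]
opening: 1.0
```

```bash
python3 look.py w2; python3 - <<'E'
import cv2
im=cv2.imread('pics/w2.png');cv2.imwrite('pics/c3.png',cv2.resize(im[100:340,130:390],None,fx=2.4,fy=2.4,interpolation=2))
E
```

```text
4.05 [566.7446665  -16.72798102 211.66252292] [-3.14142444e+00  5.82715062e-04 -2.91669836e+00]
dial_top 0.88 [223.3 254. ] [568.2 -19.3 168. ]
collar 0.72 [195.4 254.4] [564.4 -20.3 125. ]
tab_left_face 0.78 [205.7 297.1] [558.    9.1 146. ]
tab_right_face 0.87 [208.  213.2] [572.8 -47.8 146. ]
tab_left 0.87 [280.4, 182.0, 312.3, 236.0]
dial_top 0.69 [202.3, 151.5, 307.7, 244.5]
```

View pics/c3.png

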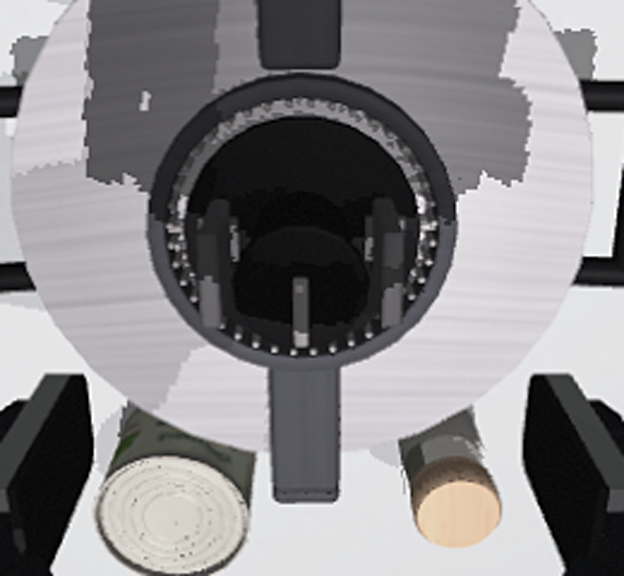

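Request:
{"fn": "move_arm", "kwargs": {
  "increments": [
    {"tx":0.1,"ty":-0.2,"tz":2,"rx":0,"ry":0,"rz":0,"gripper":1},
    {"tx":0,"ty":0,"tz":2,"rx":0,"ry":0,"rz":0,"gripper":1},
    {"tx":0,"ty":0,"tz":2,"rx":0,"ry":0,"rz":0,"gripper":1},
    {"tx":0,"ty":0,"tz":1.7,"rx":0,"ry":0,"rz":0,"gripper":1},
    {"tx":0,"ty":0,"tz":0,"rx":0,"ry":0,"rz":0,"gripper":1},
    {"tx":0,"ty":0,"tz":0,"rx":0,"ry":0,"rz":0,"gripper":1}
  ],
  "squeeze": 40
}}

```text
clock: 5.0
eef_pos: [566.1, -19.3, 134.5]
tcp_rot: [3.141, -0.0, -2.913]
contact_force: [0.9, -0.5, -0.5]
opening: 0.996
```

```bash
cat > s.py <<'E'
from rig import r
import numpy as np
s=r.sense();print(s['clock'],np.round(s['eef_pos'],1),'yaw',np.degrees(s['tcp_rot'][2])%360,'F',np.round(s['contact_force'],1),'T',np.round(s['wrist_torque'],3),'op',round(s['opening'],3))
E
python3 s.py
```

```text
5.0 [566.1 -19.3 134.5] yaw 193.0748768565841 F [ 0.9 -0.5 -0.5] T [ 0.016 -0.049  0.019] op 0.996
```

Request:
{"fn": "move_arm", "kwargs": {
  "increments": [
    {"tx":0,"ty":0,"tz":0,"rx":0,"ry":0,"rz":0,"gripper":0.2},
    {"tx":0,"ty":0,"tz":0,"rx":0,"ry":0,"rz":0,"gripper":-1},
    {"tx":0,"ty":0,"tz":0,"rx":0,"ry":0,"rz":0,"gripper":-1},
    {"tx":0,"ty":0,"tz":0,"rx":0,"ry":0,"rz":0,"gripper":-1},
    {"tx":0,"ty":0,"tz":0,"rx":0,"ry":0,"rz":0,"gripper":-1},
    {"tx":0,"ty":0,"tz":0,"rx":0,"ry":0,"rz":0,"gripper":-1},
    {"tx":0,"ty":0,"tz":0,"rx":0,"ry":0,"rz":0,"gripper":-1},
    {"tx":0,"ty":0,"tz":0,"rx":0,"ry":0,"rz":0,"gripper":-1}
  ],
  "squeeze": 40
}}

```text
clock: 5.8
eef_pos: [566.8, -18.8, 136.4]
tcp_rot: [3.141, 0.002, -2.913]
contact_force: [-3.4, 2.3, 14.3]
opening: 0.505
```

```bash
python3 s.py
```

```text
5.8 [566.8 -18.8 136.4] yaw 193.08836162465667 F [-3.4  2.3 14.3] T [ 0.505  0.712 -0.009] op 0.505
```

Request:
{"fn": "move_arm", "kwargs": {
  "increments": [
    {"tx":0,"ty":0,"tz":-0.2,"rx":0,"ry":0,"rz":0,"gripper":-1},
    {"tx":0,"ty":0,"tz":0,"rx":0,"ry":0,"rz":2,"gripper":-1},
    {"tx":0,"ty":0,"tz":0,"rx":0,"ry":0,"rz":2,"gripper":-1},
    {"tx":0,"ty":0,"tz":0,"rx":0,"ry":0,"rz":0,"gripper":-1},
    {"tx":0,"ty":0,"tz":0,"rx":0,"ry":0,"rz":0,"gripper":-1}
  ]
}}

```text
clock: 6.3
eef_pos: [566.7, -18.9, 136.9]
tcp_rot: [3.141, 0.001, -2.982]
contact_force: [0.8, 3.2, 3.3]
opening: 0.499
```

```bash
python3 s.py
```

```text
6.3 [566.7 -18.9 136.9] yaw 189.14319841937242 F [0.8 3.2 3.3] T [ 0.734 -0.194 -0.033] op 0.499
```

Request:
{"fn": "move_arm", "kwargs": {
  "increments": [
    {"tx":0,"ty":0,"tz":0,"rx":0,"ry":0,"rz":3,"gripper":-1},
    {"tx":0,"ty":0,"tz":0,"rx":0,"ry":0,"rz":3,"gripper":-1},
    {"tx":0,"ty":0,"tz":0,"rx":0,"ry":0,"rz":3,"gripper":-1},
    {"tx":0,"ty":0,"tz":0,"rx":0,"ry":0,"rz":0,"gripper":-1},
    {"tx":0,"ty":0,"tz":0,"rx":0,"ry":0,"rz":0,"gripper":-1}
  ]
}}

```text
clock: 6.8
eef_pos: [566.7, -19.1, 136.9]
tcp_rot: [3.141, 0.001, -3.138]
contact_force: [0.7, 4.8, 6.0]
opening: 0.495
```

```bash
python3 s.py
```

```text
6.8 [566.7 -19.1 136.9] yaw 180.21862640727034 F [0.7 4.8 6. ] T [ 0.67  -0.145 -0.038] op 0.495
```

Request:
{"fn": "move_arm", "kwargs": {
  "increments": [
    {"tx":0,"ty":0,"tz":0,"rx":0,"ry":0,"rz":2.5,"gripper":-1},
    {"tx":0,"ty":0,"tz":0,"rx":0,"ry":0,"rz":2.5,"gripper":-1},
    {"tx":0,"ty":0,"tz":0,"rx":0,"ry":0,"rz":0,"gripper":-1},
    {"tx":0,"ty":0,"tz":0,"rx":0,"ry":0,"rz":0,"gripper":-1}
  ]
}}

```text
clock: 7.2
eef_pos: [566.7, -19.1, 136.9]
tcp_rot: [3.141, 0.001, 3.058]
contact_force: [-0.3, 2.5, 5.9]
opening: 0.495
```

```bash
python3 s.py
```

```text
7.2 [566.7 -19.1 136.9] yaw 175.22040237045917 F [-0.3  2.5  5.9] T [ 0.561 -0.17   0.004] op 0.495
```

Request:
{"fn": "move_arm", "kwargs": {
  "increments": [
    {"tx":0,"ty":0,"tz":0,"rx":0,"ry":0,"rz":2.5,"gripper":-1},
    {"tx":0,"ty":0,"tz":0,"rx":0,"ry":0,"rz":2.5,"gripper":-1},
    {"tx":0,"ty":0,"tz":0,"rx":0,"ry":0,"rz":0,"gripper":-1},
    {"tx":0,"ty":0,"tz":0,"rx":0,"ry":0,"rz":0,"gripper":-1}
  ]
}}

```text
clock: 7.6
eef_pos: [566.7, -19.2, 136.9]
tcp_rot: [3.141, 0.001, 2.971]
contact_force: [0.6, 3.3, 5.9]
opening: 0.492
```

```bash
cat > v.py <<'E'
from h import *
import sys
c=camT('wrist');im,d=r.grab_frame('wrist');save('wrist',sys.argv[1],im)
cv2.imwrite('pics/%sc.png'%sys.argv[1],cv2.resize(im[130:370,130:390,::-1],None,fx=2.4,fy=2.4,interpolation=2))
E
python3 s.py; python3 v.py w3
```

```text
7.6 [566.7 -19.2 136.9] yaw 170.2214665341803 F [0.6 3.3 5.9] T [ 0.579 -0.201 -0.024] op 0.492
```

View pics/w3c.png

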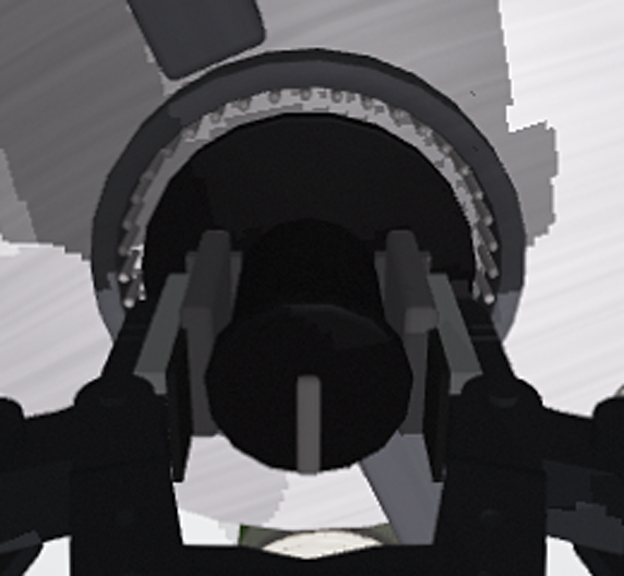

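Request:
{"fn": "move_arm", "kwargs": {
  "increments": [
    {"tx":0,"ty":0,"tz":0,"rx":0,"ry":0,"rz":2.5,"gripper":-1},
    {"tx":0,"ty":0,"tz":0,"rx":0,"ry":0,"rz":2.5,"gripper":-1},
    {"tx":0,"ty":0,"tz":0,"rx":0,"ry":0,"rz":0,"gripper":-1},
    {"tx":0,"ty":0,"tz":0,"rx":0,"ry":0,"rz":0,"gripper":-1}
  ]
}}

```text
clock: 8.05
eef_pos: [566.7, -19.3, 136.9]
tcp_rot: [3.141, 0.001, 2.884]
contact_force: [0.8, 3.8, 5.7]
opening: 0.499
```

```bash
cat > s.py <<'E'
from rig import r
import numpy as np
T=[]
for i in range(4):
    s=r.sense();T.append(s['wrist_torque'][2]); r.grab_frame('top')
print(s['clock'],np.round(s['eef_pos'],1),'yaw',np.degrees(s['tcp_rot'][2])%360,'dial',np.radians(193.09-np.degrees(s['tcp_rot'][2])%360),'F',np.round(s['contact_force'],1),'T',np.round(T,3),np.mean(T),'op',round(s['opening'],3), 'j6',s['joint_efforts'][5])
E
python3 s.py
```

```text
8.2 [566.7 -19.3 136.9] yaw 165.2255517110529 dial 0.4863263668938272 F [0.3 2.5 6.2] T [-0.04  -0.065  0.001 -0.03 ] -0.03325923735237319 op 0.497 j6 -0.03249089349992573
```

Request:
{"fn": "move_arm", "kwargs": {
  "increments": [
    {"tx":0,"ty":0,"tz":0,"rx":0,"ry":0,"rz":2.5,"gripper":-1},
    {"tx":0,"ty":0,"tz":0,"rx":0,"ry":0,"rz":2.5,"gripper":-1},
    {"tx":0,"ty":0,"tz":0,"rx":0,"ry":0,"rz":0,"gripper":-1}
  ]
}}

```text
clock: 8.55
eef_pos: [566.7, -19.4, 136.9]
tcp_rot: [3.141, 0.001, 2.795]
contact_force: [2.0, 1.8, 5.5]
opening: 0.49
```

```bash
python3 s.py
```

```text
8.7 [566.7 -19.4 136.9] yaw 160.2280937383161 dial 0.5735484627481255 F [0.9 2.1 5.7] T [ 0.019 -0.058  0.006 -0.03 ] -0.015772725917140774 op 0.501 j6 -0.020543929422274232
```

Request:
{"fn": "move_arm", "kwargs": {
  "increments": [
    {"tx":0,"ty":0,"tz":0,"rx":0,"ry":0,"rz":2.5,"gripper":-1},
    {"tx":0,"ty":0,"tz":0,"rx":0,"ry":0,"rz":2.5,"gripper":-1},
    {"tx":0,"ty":0,"tz":0,"rx":0,"ry":0,"rz":0,"gripper":-1}
  ]
}}

```text
clock: 9.05
eef_pos: [566.6, -19.5, 136.9]
tcp_rot: [3.141, 0.001, 2.708]
contact_force: [-0.1, 1.9, 6.0]
opening: 0.496
```

```bash
python3 s.py
```

```text
9.2 [566.6 -19.5 136.9] yaw 155.23129842965096 dial 0.6607589929325384 F [1.2 1.6 5.4] T [-0.012 -0.026 -0.049 -0.061] -0.03684410232883726 op 0.5 j6 -0.02011074568144977
```

Request:
{"fn": "move_arm", "kwargs": {
  "increments": [
    {"tx":0,"ty":0,"tz":0,"rx":0,"ry":0,"rz":2.5,"gripper":-1},
    {"tx":0,"ty":0,"tz":0,"rx":0,"ry":0,"rz":2.5,"gripper":-1},
    {"tx":0,"ty":0,"tz":0,"rx":0,"ry":0,"rz":0,"gripper":-1}
  ]
}}

```text
clock: 9.55
eef_pos: [566.6, -19.5, 136.9]
tcp_rot: [3.141, 0.001, 2.621]
contact_force: [0.1, 2.1, 5.7]
opening: 0.497
```

```bash
python3 s.py
```

```text
9.7 [566.6 -19.5 136.8] yaw 150.2395199768335 dial 0.7478819624643117 F [0.8 2.  6.4] T [-0.026  0.034  0.073  0.03 ] 0.027879175001062358 op 0.495 j6 0.010383501648902893
```

Request:
{"fn": "move_arm", "kwargs": {
  "increments": [
    {"tx":0,"ty":0,"tz":0,"rx":0,"ry":0,"rz":2.0,"gripper":-1},
    {"tx":0,"ty":0,"tz":0,"rx":0,"ry":0,"rz":2.0,"gripper":-1},
    {"tx":0,"ty":0,"tz":0,"rx":0,"ry":0,"rz":0,"gripper":-1}
  ]
}}

```text
clock: 10.05
eef_pos: [566.6, -19.6, 136.9]
tcp_rot: [3.141, 0.001, 2.551]
contact_force: [-0.1, 0.7, 6.7]
opening: 0.502
```

```bash
python3 s.py
```

```text
10.2 [566.6 -19.6 136.9] yaw 146.24670118728324 dial 0.8175697967774582 F [0.5 1.2 7. ] T [0.106 0.108 0.068 0.061] 0.08566950006168805 op 0.497 j6 0.09558917954564095
```

Request:
{"fn": "move_arm", "kwargs": {
  "increments": [
    {"tx":0,"ty":0,"tz":0,"rx":0,"ry":0,"rz":2.0,"gripper":-1},
    {"tx":0,"ty":0,"tz":0,"rx":0,"ry":0,"rz":2.0,"gripper":-1},
    {"tx":0,"ty":0,"tz":0,"rx":0,"ry":0,"rz":0,"gripper":-1}
  ]
}}

```text
clock: 10.55
eef_pos: [566.5, -19.6, 136.9]
tcp_rot: [3.141, 0.001, 2.482]
contact_force: [0.7, 1.0, 7.2]
opening: 0.497
```

```bash
python3 s.py
```

```text
10.7 [566.5 -19.6 136.9] yaw 142.26229846338637 dial 0.887110743034889 F [0.2 2.2 6.1] T [0.166 0.137 0.151 0.181] 0.15880061587246047 op 0.501 j6 0.18596548587083817
```

Request:
{"fn": "move_arm", "kwargs": {
  "increments": [
    {"tx":0,"ty":0,"tz":0,"rx":0,"ry":0,"rz":2.0,"gripper":-1},
    {"tx":0,"ty":0,"tz":0,"rx":0,"ry":0,"rz":2.0,"gripper":-1},
    {"tx":0,"ty":0,"tz":0,"rx":0,"ry":0,"rz":0,"gripper":-1},
    {"tx":0,"ty":0,"tz":0,"rx":0,"ry":0,"rz":0,"gripper":-1}
  ]
}}

```text
clock: 11.15
eef_pos: [566.5, -19.6, 136.9]
tcp_rot: [3.141, 0.001, 2.413]
contact_force: [0.0, 1.1, 6.0]
opening: 0.502
```

```bash
python3 s.py; python3 v.py w4; python3 s.py
```

```text
11.3 [566.5 -19.6 136.9] yaw 138.2716671629248 dial 0.9567603984610863 F [0.3 0.6 6.7] T [0.246 0.285 0.263 0.263] 0.26419975643603755 op 0.494 j6 0.26833344250917435
11.55 [566.5 -19.6 136.9] yaw 138.27418366803562 dial 0.9567164771612595 F [0.8 1.  6. ] T [0.35  0.262 0.322 0.256] 0.29749968837677604 op 0.491 j6 0.26788758113980293
```

View pics/w4c.png

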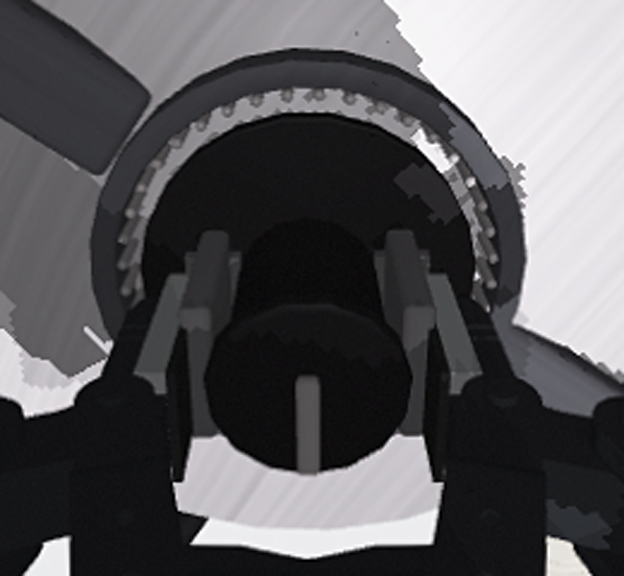

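Request:
{"fn": "move_arm", "kwargs": {
  "increments": [
    {"tx":0,"ty":0,"tz":0,"rx":0,"ry":0,"rz":1.0,"gripper":-1},
    {"tx":0,"ty":0,"tz":0,"rx":0,"ry":0,"rz":0,"gripper":-1},
    {"tx":0,"ty":0,"tz":0,"rx":0,"ry":0,"rz":0,"gripper":-1},
    {"tx":0,"ty":0,"tz":0,"rx":0,"ry":0,"rz":0,"gripper":1},
    {"tx":0,"ty":0,"tz":0,"rx":0,"ry":0,"rz":0,"gripper":1},
    {"tx":0,"ty":0,"tz":0,"rx":0,"ry":0,"rz":0,"gripper":1},
    {"tx":0,"ty":0,"tz":0,"rx":0,"ry":0,"rz":0,"gripper":1},
    {"tx":0,"ty":0,"tz":0,"rx":0,"ry":0,"rz":0,"gripper":1},
    {"tx":0,"ty":0,"tz":0,"rx":0,"ry":0,"rz":0,"gripper":1},
    {"tx":0,"ty":0,"tz":0,"rx":0,"ry":0,"rz":0,"gripper":1}
  ]
}}

```text
clock: 12.6
eef_pos: [566.1, -19.3, 136.3]
tcp_rot: [-3.142, 0.0, 2.393]
contact_force: [0.5, 0.6, -0.6]
opening: 1.0
```

Request:
{"fn": "move_arm", "kwargs": {
  "increments": [
    {"tx":0,"ty":0,"tz":-2,"rx":0,"ry":0,"rz":0,"gripper":1},
    {"tx":0,"ty":0,"tz":-2,"rx":0,"ry":0,"rz":0,"gripper":1},
    {"tx":0,"ty":0,"tz":-2,"rx":0,"ry":0,"rz":0,"gripper":1},
    {"tx":0,"ty":0,"tz":-2,"rx":0,"ry":0,"rz":0,"gripper":1},
    {"tx":0,"ty":0,"tz":0,"rx":0,"ry":0,"rz":0,"gripper":1},
    {"tx":0,"ty":0,"tz":0,"rx":0,"ry":0,"rz":0,"gripper":1}
  ]
}}

```text
clock: 13.2
eef_pos: [566.1, -19.3, 216.3]
tcp_rot: [3.141, 0.001, 2.393]
contact_force: [-0.6, -0.8, 0.0]
opening: 0.998
```

```bash
python3 s.py; python3 v.py w5;python3 - <<'E'
import cv2
im=cv2.imread('pics/w5.png');cv2.imwrite('pics/w5d.png',cv2.resize(im[140:260,180:330],None,fx=5,fy=5,interpolation=2))
E
```

```text
13.35 [565.4 -19.3 215.1] yaw 137.10128368349845 dial 0.9771874436880237 F [-1.  -0.4 -0.2] T [ 0.013  0.003 -0.    -0.008] 0.0020030265549437027 op 1.005 j6 -0.0002862334531528177
```

View pics/w5d.png

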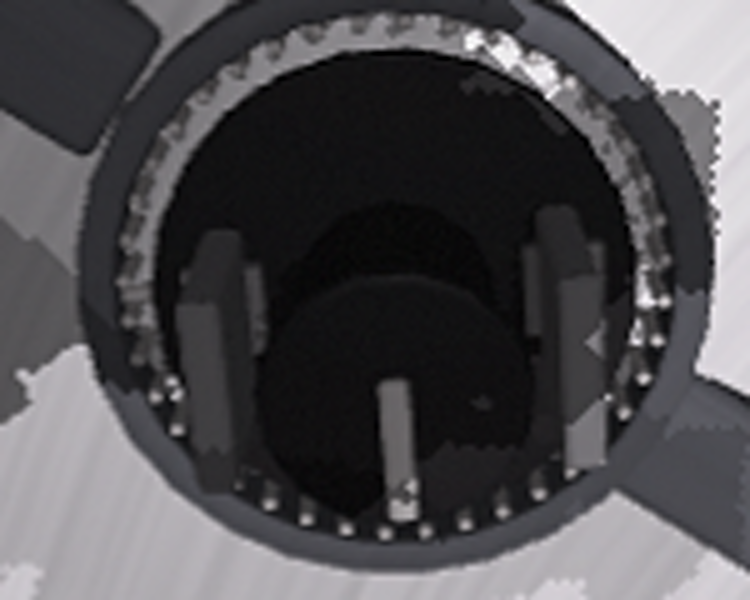

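```bash
python3 - <<'E'
from h import *
c=camT('wrist')
f=lambda x,y,z:at_z(c,(140+y/5-.4,180+x/5-.4),z)[:2]
ang=lambda a,b:np.degrees(np.arctan2(*(b-a)[::-1]))
a,b=f(394,380,170),f(403,518,170);print('ridge ang',ang(a,b),'dial',np.radians(12.8-ang(a,b)))
# tab outer edges at top
L=[f(600,275,163),f(606,460,163)];R=[f(178,305,163),f(192,485,163)]
n=np.array([-np.sin(np.radians(ang(a,b))),np.cos(np.radians(ang(a,b)))])
cap=f(395,405,168);print(cap)
for Q in(L,R):print(ang(Q[0],Q[1]),[(q-cap)@n for q in Q])
for q in ('tab_left_face','tab_right_face','dial_top'):
    for p in r.place_of(q,'wrist')[:1]: print(q,p['confidence'],at_z(c,p['location'],168 if 'dial' in q else 146))
im=cv2.imread('pics/w3.png')
E
```

```text
ridge ang -39.4122927816647 dial 0.9112764190553179
[566.36077825 -19.37713993]
-38.68333104802066 [np.float64(27.451458983504676), np.float64(27.787869765608363)]
-41.222567558199984 [np.float64(-27.513854119333146), np.float64(-28.335225747189348)]
tab_left_face 0.81 [587.38168957   2.73520639 146.        ]
tab_right_face 0.69 [548.78890998 -42.48888414 146.        ]
dial_top 0.58 [565.77653541 -21.66996702 168.        ]
```

```bash
python3 -c "
from rig import r
print(r.sense()['clock'],r.sense()['contact_force']);print(r.sign_off())"
```

```text
13.6 [-0.09377343 -0.32588831  0.06055371]
the job is handed in; nothing more can be done
None
```

The lid is tightened and locked, and I handed the job in at 13.6 s of the 48 s allowed. I pinched both tabs at 40 N, turned the knob clockwise about 0.97 rad in small steps, then opened the gripper and lifted it clear.

Last checks:
- **Seal:** it began to press at about 0.73 rad. The torque felt at the wrist had risen to about 0.26–0.30 N m at 0.957 rad, just before the last 1° of turn.
- **Knob:** after release it sits at about 0.91 rad, measured from the ridge on the cap. That is just below the notch at 0.942 rad, as expected when locked, and works out to roughly 0.25–0.27 N m held by the seal. The torque after release is worked out from the angle, not measured.
- **Tabs:** their outer faces measure about 27.5–28 mm from the axis on each side, so both are out. The tab detector's midpoint distance of about 59 mm against the given 56 mm agrees with that.
- **Robot:** the contact force is near zero with the gripper about 48 mm above the cap. I never moved near the bystanders, but I did not measure their positions again at the end.

One thing was off: closing the gripper briefly pushed up on the tool with about 14 N, probably because the pads swing forward as they close. I raised the tool by 2 mm to relieve it before turning.

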